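Hang the microtome's waste tray and hold the trim lever at the third click

TASK

Get the microtome ready for trimming: hang the waste tray by its hook over the rail along the front of the machine, near the rail's middle and with the trough outside, and let it go. Then push the trim lever on the machine's left side down exactly three clicks from rest, without running over the fourth, and hold it there: it springs back if let go, so finish while still holding the lever with the fingers at the third click. Do not touch the bare knife and leave everything else on the bench where it is.

Things in the scene. Friction and masses are not known exactly. Their poses are not given: they have to be found in the camera images.
- microtome: White bench microtome, fixed, 480 long, 245 high. Origin on the bench under the front face of its tall housing; z up, -x to its front (operator's side), +y to its left. Housing: x 0 to 240, y -140 to 140; low front base: x -230 to 0, y -110 to 110, top 75 above the bench. Knife holder and specimen head stand on the base at x -130 to 0; handwheel on the right side.
- rail_mid (a point): Middle of the tray rail's axis; axes as the machine's. Steel bar 8 in diameter, 97 above the bench, along the machine's y over the front edge of the base, 180 free between end brackets. The base's front face is 8 in front of (machine -x from) this axis and goes down to the bench; the base's top is 22 below it. Behind the rail nothing stands within 85.
- tray: Loose waste tray, grey plastic, 0.13 to 0.2 kg: trough 62 (x) by 150 (y) by 24 high, walls 3. Origin: centre of the underside, z up. From its +x wall a riser 90 wide goes up, turns over to +x and down: a hook open at the bottom, inside 19 wide (tray x 31 to 50), ceiling 70 above the underside; outer lip 3 thick, flared, ends 55 above the underside. A finger grip stands on the hook.
- tray_hook (a point): Middle of the hook's ceiling: 40.5 along the tray's x, 70 above its underside. To hang: tray x along machine x, lower the hook over the rail, riser in front of the base's front face; with this point 2 in front (machine -x) of the rail's axis there are 3.5 to spare each way. Hung and let go it is 4 above the axis, some 5 in front; the tray leans up to 6 degrees onto the base.
- tray_grip (a point): Centre of the tray's finger grip, an upright slab 12 thick (tray x), 44 long (tray y), from 74 to 106 above the underside; this point: 40.5 along the tray's x, 92 above the underside. Pinched across its thickness from above it carries the tray, whose weight lies about 25 to the -x side.
- lever_hinge (a point): Point on the trim lever's axis, on the left side of the machine's housing, 200 above the bench, 150 along the machine's y. The axis runs along the machine's y; this point's axes are the machine's.
- lever_knob (a point): Centre of the trim lever's knob: black round bar 20 in diameter, 48 long, along the machine's y, 95 from the lever's axis, 48 out from the housing's side. At rest 45 degrees above level, forward of the axis, 267 above the bench. Can be pinched from above across its diameter or pushed from above; moves on a 95 circle about the axis, forward and down.
- trim_lever (a joint): Angle of the trim lever, rad: 0 at rest, grows as the knob goes down. A spring roller drops between pins: click stops at 0.21, 0.42, 0.63 (third; knob 9 degrees above level), 0.84, 1.05; pins crossed half-way between. Push at the knob 2 to 8 N: it jumps by 2 to 3 N on leaving a stop, then falls off until the next. Let go, it springs back to rest from any stop.
- knife: The bare knife blade in the knife holder, 140 long along the machine's y, edge up. Origin at the middle of the edge, 142 above the bench, 83 in front of the housing. Sharp: do not touch.
- slide_box: Black closed slide box 87 by 152 by 34, loose; origin at the centre of the underside. It may lie where the tray could have been, on either side.
- stain_jar: Square glass staining jar with lid, 64 by 64 by 112 high, loose; origin under its centre.
- reagent: Amber bottle 72 in diameter, 170 high, loose; origin under its centre.
- brush: Slim section brush 180 long, 9 thick, lying along its x; loose; origin under its middle.
- petri: Closed clear dish 98 in diameter, 17 high, loose; origin under its centre.
- block_basket: Metal basket 100 by 130 by 35 with wax blocks, loose; origin under its centre.
- blade_box: Small grey blade dispenser 35 by 100 by 26, loose; origin under its centre.
There are look-alikes about, which are no part of the job. Leave any blue or yellow look-alike of the tray alone.

How it is judged (in metres and radians):
On the way, in this order (a step that is already met when the one before it is completed fails the run):
1. the waste tray hangs by its hook on the rail, let go and at rest (x of tray_hook in the frame of rail_mid between -0.013 and 0.008 m and y of tray_hook in the frame of rail_mid between -0.035 and 0.035 m and z of tray_hook in the frame of rail_mid between -0.001 and 0.01 m and angle between tray's own z axis and vertical below 0.22 rad and contact force between tray and microtome above 0.3 N and linear speed of tray below 0.05 m/s and contact force between tray and the arm below 0.05 N and contact force between tray and the fingers below 0.05 N), for 0.3 s.
2. the trim lever is held at its third click with the fingers while the tray hangs on the rail (all of step 1 and value of joint trim_lever between 0.55 and 0.71 rad and contact force between the fingers and trim_lever above 0.5 N), for 0.5 s.
At the end, for the whole second after the job is handed in: The tray hangs by its hook on the rail, within 35 mm of the middle, tilted less than 0.22 rad, let go and at rest, and the fingers still hold the trim lever, still, at the third click (0.55 to 0.71 rad) with more than 0.5 N (all of step 2 and velocity of joint trim_lever between -0.1 and 0.1 rad/s); the arm keeps its last pose, push and grip.
It fails at once if the trim lever runs over the fourth click (past 0.76 rad) (value of joint trim_lever above 0.76 rad).
It fails at once if the robot or the tray touches the knife (contact force between knife and the arm above 0.3 N or contact force between knife and the fingers above 0.3 N or contact force between knife and tray above 0.3 N).
It fails at once if another thing on the bench is shifted more than 25 mm or knocked over (distance of any of slide_box, stain_jar, reagent, brush, petri, block_basket, blade_box from where it was at the start of the episode above 0.025 m or angle between any of slide_box, stain_jar, reagent, brush, petri, block_basket, blade_box's own z axis and vertical above 0.4 rad).
It also fails if it takes over 61 s, if anything falls off the work surface, if the arm or the gripper's body presses on something with over 40 N, if the wrist force passes 120 N, or if a joint passes its speed limit or range.

ROBOT

A 7-joint arm with a two-finger parallel gripper is mounted at the origin on the work surface. World frame = base frame: x ahead of the robot, y to its left, z up, the work surface at z = 0. Lengths are in mm, angles in rad, forces in N, time in s.
With the tool pointing down it reaches from about 425 to 825 mm from the base axis. Payload 3.6 kg.
Tool frame: the origin (TCP) lies midway between the tips of the shut fingers; the grasp point (between the pads) lies 19 mm behind it; z points along the fingers, y is the direction in which the jaws open and shut (so a half turn about z gives the same grasp; the last joint's range is limited). The gripper opens to 93 mm and grips with 3 to 60 N. Pads are 15 mm wide; open, the fingers measure 128 mm over their backs; the gripper's body (75 mm by 188 mm) begins 65 mm behind the grasp point.
Start: joints at [-1.25, 0.615, -0.013, 1.423, 0.008, 1.103, -0.04], TCP at [221.505, 611.062, 218.64] pointing down, gripper open.
Joint ranges: [-3.12, 3.12], [-0.3, 2.06], [-1.34, 1.32], [0.26, 2.42], [-1.36, 4.5], [0.01, 1.98], [-2.84, 2.84]. Speed limits (rad/s): [2.79, 2.79, 3.14, 3.14, 3.14, 3.14, 3.14].

INTERFACE

Orientations are given as a rotation vector (axis times angle).
In Python, from rig import * gives the robot as it stands.
- The arm moves only by the tool apply_moves, never from a script. Its argument "series" is a list of rows, each a list of 3 entries, a list of its own where there are three numbers: the turn, a rotation vector about the tool's x, y, z in rad, then the shift along the tool's x, y, z in m, then the closure, from -1 (fully open) to 1 (shut). In form: [[[ax, ay, az], [x, y, z], fingers], ...]. A call has 1 to 20 rows; each row is the pose to reach, as a shift and turn from the pose commanded when the call began, along the tool's axes at that moment; what a row does not reach only later rows make up. A row lasts 1/12 s, in which the tool goes at most 41.7 mm and 7.16 degrees, less where a joint would pass 70% of its speed; a pose out of reach is approached as far as the arm can. A call with a gripper value outside its range is refused whole. The fingers move at their own pace and stop on an object; "grip_force" is the grip in N (left out, the last holds). Time passes only in rows, so rows that repeat a pose let the fingers close. It gives the time, the measured TCP pose, the force and the opening at its end, in the units of the state.
- sense(): the state, without advancing time (a new reading comes with each control period).
- grab_frame(name): name is "scene" or "top"; returns (picture, depth): 400x640x3 uint8, blue, green, red; 400x640 float32, mm along the optical axis (not along the pixel's ray), 0 where there is no reading.
- camera_model(name): a dict with "mtx" (3x3 intrinsics, pixels), "cam_to_world" (4x4, takes a point from camera to world coordinates). Camera axes: x right, y down, z forward; pixel columns grow to the right and rows downward; lengths in mm; the calibration is good to about 2 mm. A picture is of the moment at which its call begins. camera_model takes no time and is no camera call.
- finish_job(): hands the job in, once; it reports no verdict.
The state is a dict: "time": time; "qpos": joint angles; "qd": joint speeds; "joint_torque": joint torques, N m; "ee_pos": TCP position; "orientation": TCP orientation; "wrist_force": force on the tool from outside, world axes, zero at the start; "ft_torque": the same for the moment, N m; "opening": opening from 0.0 (shut) to 1.0 (fully open).
Only numpy, scipy, OpenCV 4.12 (cv2) and the standard library are available. Lean on these libraries where they do the work, as an engineer would, in place of code of your own. Each camera call takes 0.05 s, during which the arm holds its last target. There are 200 camera calls.

## Working session

There is one attempt and no reset: what is moved stays moved. The work goes in short steps, Python scripts to look and compute and a tool call to move; the robot and the scene stay as the last step left them, time stands still between calls to the robot, and variables do not carry over. Pictures are saved under pics/ and viewed, about 8 in all and at most 12, crops included, and the job is handed in when it is done.

Besides the shell and the picture viewer there is one more tool, called after "Emit:" in YAML: its name, and indented under it one key for each argument. apply_moves: Moves the arm, as the interface text tells. Its arguments: {"type":"object","properties":{"series":{"type":"array","items":{"type":"array"}},"grip_force":{"type":"number"}},"required":["series"]}

```bash
ls; mkdir -p pics; python3 - <<'E'
from rig import *
import cv2,numpy as np
print(sense())
for n in("scene","top"):
    p,d=grab_frame(n);cv2.imwrite(f"pics/{n}0.png",p);np.save(f"pics/{n}0.npy",d);m=camera_model(n);print(n,np.round(m["mtx"],1).tolist(),np.round(m["cam_to_world"],3).tolist(),(d>0).mean())
E
```

```text
pics
{'time': 0.0, 'qpos': array([-1.24950317,  0.61592329, -0.01261174,  1.42488398,  0.00810007,
        1.10338851, -0.04037529]), 'qd': array([-3.44315278e-04,  2.51657189e-04,  8.25880483e-04,  3.36702465e-04,
        1.07995116e-04, -2.26617696e-03,  1.55291840e-05]), 'joint_torque': array([-7.47417689e-04, -4.58925855e+01,  2.09200848e-01, -1.65740150e+01,
       -6.08818280e-02,  2.04792054e-02,  2.59588005e-04]), 'ee_pos': array([221.26146977, 610.34577971, 217.48348628]), 'orientation': array([-0.54335764, -3.09383567,  0.00395937]), 'wrist_force': array([ 0.67599885, -0.38141952, -0.61849083]), 'ft_torque': array([-0.00836452, -0.03994237, -0.0294884 ]), 'opening': 1.0007064751546282}
scene [[451.7, 0.0, 315.8], [0.0, 451.7, 198.0], [0.0, 0.0, 1.0]] [[-0.274, 0.636, -0.722, 1548.867], [0.962, 0.181, -0.205, 361.107], [-0.0, -0.75, -0.661, 1152.259], [0.0, 0.0, 0.0, 1.0]] 0.99091796875
top [[513.0, 0.0, 320.2], [0.0, 513.0, 203.5], [0.0, 0.0, 1.0]] [[-0.005, -0.999, 0.04, 397.626], [-1.0, 0.006, 0.012, 73.01], [-0.012, -0.04, -0.999, 1702.935], [0.0, 0.0, 0.0, 1.0]] 0.99626171875
```

View pics/scene0.png

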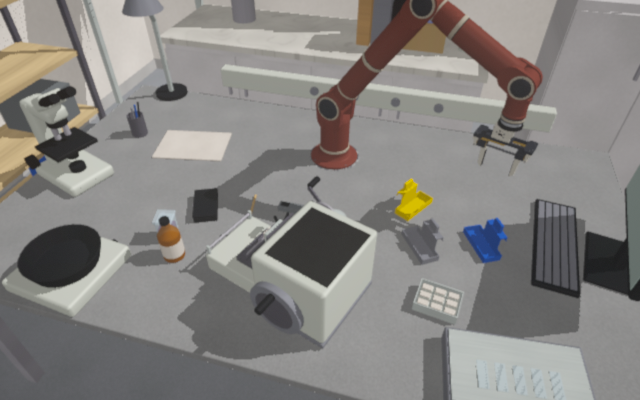

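View pics/top0.png

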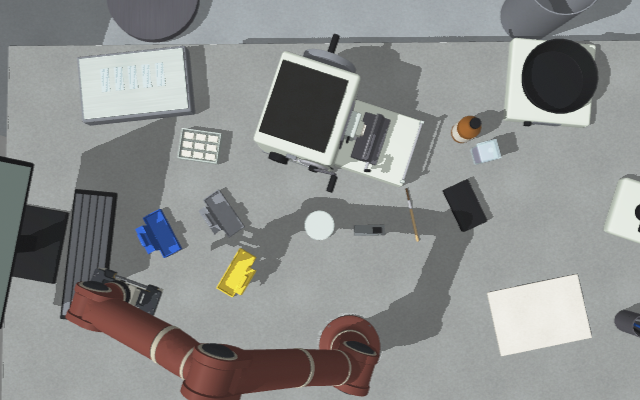

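The top view shows the microtome at about (330,120) with its front to the right (-y). Tray candidates in the top view are grey at (222,213), blue at (158,232) and yellow at (238,272). The slide box (465,205), blade box (368,230) and keyboard look different. I choose the grey one and check it in a crop.

```bash
cat > h.py <<'E'
import cv2,numpy as np
from rig import *
def cloud(n,d):
    m=camera_model(n);K=np.array(m["mtx"]);T=np.array(m["cam_to_world"])
    v,u=np.mgrid[:400,:640]
    c=np.stack([(u-K[0,2])/K[0,0]*d,(v-K[1,2])/K[1,1]*d,d],-1)
    return c@T[:3,:3].T+T[:3,3]
def ray(n,u,v,z):
    m=camera_model(n);K=np.array(m["mtx"]);T=np.array(m["cam_to_world"])
    r=T[:3,:3]@np.linalg.solve(K,[u,v,1.]);o=T[:3,3];return o+r*(z-o[2])/r[2]
E
python3 - <<'E'
from h import *
p=cv2.imread("pics/top0.png");s=cv2.imread("pics/scene0.png")
a=cv2.resize(p[180:255,190:270],None,fx=5,fy=5,interpolation=cv2.INTER_CUBIC)
b=cv2.resize(s[175:275,190:290],None,fx=4,fy=4,interpolation=cv2.INTER_CUBIC)[:375]
cv2.imwrite("pics/c1.png",np.hstack([a,b]))
b=cv2.resize(p[35:200,245:445],None,fx=4,fy=4,interpolation=cv2.INTER_CUBIC)[:600]
cv2.imwrite("pics/c2.png",b)
d=np.load("pics/top0.npy");C=cloud("top",d)
np.set_printoptions(linewidth=250,suppress=True)
print("z tray 2px");print(C[186:244:2,198:250:2,2].round().astype(int))
print("bench z",np.median(C[330:370,100:200,2]),C[290,450],C[210,280],C[180,500])
E
```

```text
z tray 2px
[[   0    3    4    2    6   -6    4   -2   -4   -1   -1   -2    2   -1    5   -7    1   -4    5  -10   -9   -1   -4    2    2    0]
 [   3    2    2    1    2   -3    3   -3   -1    5    0   -3    5    1   -1   -3    4    1   -5   -2    7    8   -3    4   -1    0]
 [  -4   -7   -3   -3   -1    1    2   -4    9    2   25    0    5   -2    6   -1    2   -7    3    0   -5    1   -1  -12    1   -2]
 [  -3    4    5   -2    0   -1   -2   -7   26   11   -4   25    2   -4    3    0    2    0   -8   -2    0   -4    2    4    4    9]
 [  -4   -1    0    2   -5   -1    0   21   -2    0   10    6   14    3    8    3   -3    2    2   -6   -4    1    7    0    2    4]
 [   2    1   -6    3   -6   26   16    6    7    4   -3   -5   26    3    4   -5    3   -3   -5    0    6    2   -2    1    3    0]
 [   2    1    6    4   26   -1   12   -4   -5    3    3   -6    7   28    6    3    4   -2    1    2    1    8   -3    3   -1    5]
 [   0   -4    4   22    0   -5    1    5   -1   -3   -1    7    0    1   17    6    0   -8   -3    7    1    1   -2   -3   -1    0]
 [   3   -8   -3   -4   2
[... 2223 characters left out ...]
0    3    2]
 [   2    1   -6   -4    2    1   -4   -7   -3    2    2   -2    6   -5   -5   32   21    0   -2   -2  -13   -4   -7   -2    1    0]
 [   0    6   -2    1    7    4    6    6    7    4    3   -2   -5    7   -3    6    2   -4    3    2    2   -3    3   -1   -3   -5]
 [   4   -6 1703   -3   -1   -4    1   -3   -8    1    0    5    1    0    7   -3   -3    6    6   -1   -7    1    3    2    4    2]
 [  -4    4    0    7    5    2   -2   -3   -2   -8    6    6   -3   -3   -3   -2    0    6   -1    1    6    5   -3    3    4   -5]]
bench z 663.4105709746551 [ 178.10153898 -332.94725224   -0.64908156] [444.75329918 226.70075985  -1.50725783] [ 539.83242903 -502.89680468    2.19357149]
```

View pics/c1.png

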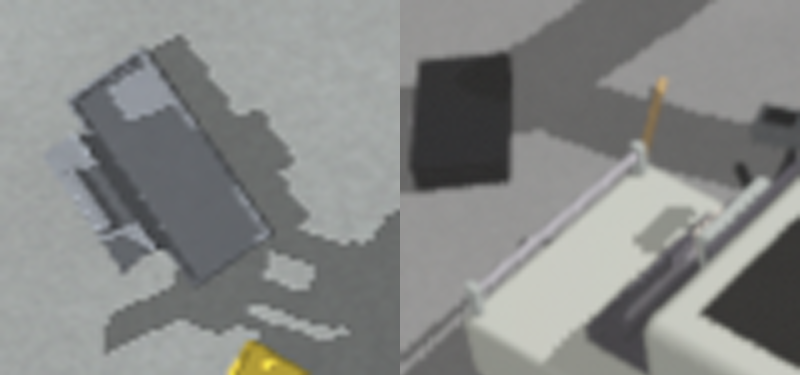

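View pics/c2.png

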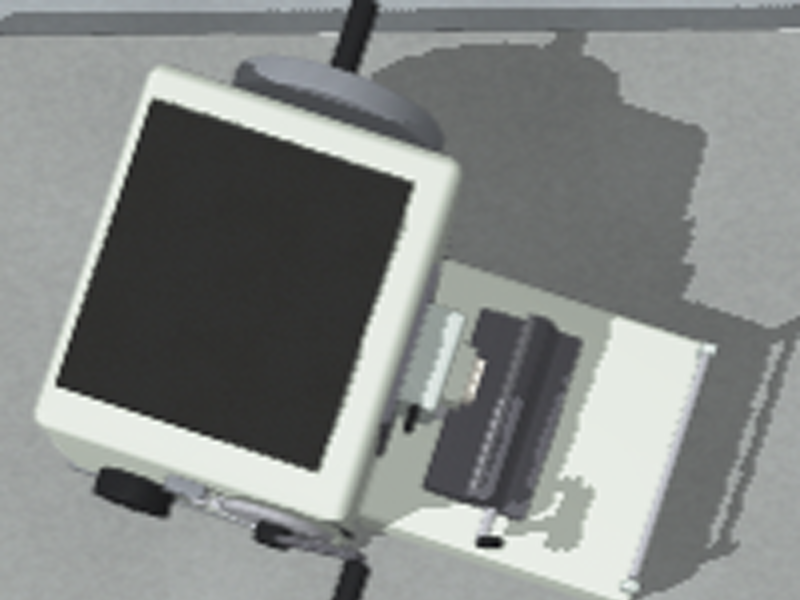

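```bash
python3 - <<'E'
from h import *
np.set_printoptions(linewidth=200,suppress=True,precision=1)
d=np.load("pics/top0.npy");C=cloud("top",d);p=cv2.imread("pics/top0.png")
# tray
P=[ray("top",*q,24) for q in((219,190),(244.4,227),(229,237),(204,200))]
print("corners",np.array(P));print([np.linalg.norm(P[i]-P[(i+1)%4]) for i in range(4)])
yl=(P[0]-P[1]+P[3]-P[2]);print("long dir deg",np.degrees(np.arctan2(yl[1],yl[0])), "centre",sum(P)/4)
R=C[186:244,198:250].reshape(-1,3)
g=R[(R[:,2]>96)&(R[:,2]<120)];print("grip",g.mean(0),len(g),np.ptp(g,0));
w=np.linalg.svd(g[:,:2]-g[:,:2].mean(0))[2][0];print(np.degrees(np.arctan2(w[1],w[0])))
h=R[(R[:,2]>62)&(R[:,2]<115)];print("hook",h.mean(0));w=np.linalg.svd(h[:,:2]-h[:,:2].mean(0))[2][0];print(np.degrees(np.arctan2(w[1],w[0])))
# machine
a=ray("top",422.5,122.5,97);b=ray("top",402.5,181,97);print("rail",a,b,np.linalg.norm(a-b),(a+b)/2,np.degrees(np.arctan2(*(b-a)[1::-1])))
q=[ray("top",245+x/4,35+y/4,245) for x,y in((155,68),(460,160),(345,522),(37,418))];print("housing",np.array(q),[np.linalg.norm(q[i]-q[(i+1)%4]) for i in range(4)])
# knob
for (u0,u1,v0,v1) in((322,342,170,195),(262,292,148,168),(305,325,160,180)):
  S=(slice(v0,v1),slice(u0,u1));m=(p[S].max(-1)<60);print("blk",m.sum());X=C[S][m]
  X=X[X[:,2]<500];print(np.percentile(X,[5,50,95],axis=0))
E
```

```text
corners [[510.9 424.9  24. ]
 [389.  341.2  24. ]
 [356.6 391.7  24. ]
 [478.3 474.3  24. ]]
[np.float64(147.89387552458655), np.float64(60.017513865867755), np.float64(147.08832033979124), np.float64(59.124064730313144)]
long dir deg 34.295551548468566 centre [433.7 408.   24. ]
grip [412.1 443.3 105.1] 58 [37.7 28.1 17.9]
-146.62453261164367
hook [412.6 441.8  81.8]
-145.7501239043694
rail [ 714.8 -231.5   97. ] [ 530.7 -166.5   97. ] 195.20125758896498 [ 622.7 -199.    97. ] 160.56103331329084
housing [[893.2 192.6 245. ]
 [824.2 -26.3 245. ]
 [564.1  57.9 245. ]
 [640.3 277.8 245. ]] [np.float64(229.4870653411584), np.float64(273.454199484657), np.float64(232.77011110231038), np.float64(266.8639677175306)]
blk 95
[[491.9  48.  270.6]
 [511.5  57.8 276.8]
 [530.9  67.6 282.2]]
blk 143
[[590.6 197.4  96.3]
 [603.  220.5 126.2]
 [617.5 246.6 135.9]]
blk 36
[[552.5 102.  198.3]
 [560.8 113.7 211.1]
 [567.1 122.6 218.3]]
```

```bash
cat >> h.py <<'E'
from scipy.spatial.transform import Rotation as Ro
def rel(pos,yaw):
    """turn and shift (tool axes) from measured pose to TCP pos (mm), tool down, tool y at yaw deg"""
    s=sense();R=Ro.from_rotvec(s["orientation"])
    y=np.radians(yaw);Y=np.array([np.cos(y),np.sin(y),0]);Z=np.array([0,0,-1.]);T=Ro.from_matrix(np.c_[np.cross(Y,Z),Y,Z])
    print("t",round(s["time"],2),"pos",s["ee_pos"].round(1),"axes y",R.as_matrix()[:,1].round(3),"z",R.as_matrix()[:,2].round(3),"F",s["wrist_force"].round(1),"M",s["ft_torque"].round(2),"open",round(s["opening"],3),"q",s["qpos"].round(2))
    print("  shift",(R.inv().apply(np.array(pos)-s["ee_pos"])/1000).round(4),"turn",(R.inv()*T).as_rotvec().round(3))
E
python3 - <<'E'
from h import *
rel([411.5,442.5,200],124)
rel([411.5,442.5,79],124)
E
```

```text
t 0.1 pos [221.3 610.4 217.6] axes y [ 0.341  0.94  -0.002] z [-0.001 -0.002 -1.   ] F [ 0.3  0.2 -0.3] M [-0.04  0.03 -0.02] open 1.001 q [-1.25  0.62 -0.01  1.42  0.01  1.1  -0.04]
  shift [-0.236  -0.093   0.0178] turn [-0.002 -0.001 -0.941]
t 0.1 pos [221.3 610.4 217.6] axes y [ 0.341  0.94  -0.002] z [-0.001 -0.002 -1.   ] F [ 0.3  0.2 -0.3] M [-0.04  0.03 -0.02] open 1.001 q [-1.25  0.62 -0.01  1.42  0.01  1.1  -0.04]
  shift [-0.236  -0.0927  0.1388] turn [-0.002 -0.001 -0.941]
```

Emit:
apply_moves:
  series:
    - [[0,0,-0.1],[-0.02,-0.01,0],-1]
    - [[0,0,-0.2],[-0.05,-0.02,0],-1]
    - [[0,0,-0.3],[-0.08,-0.03,0],-0.8]
    - [[0,0,-0.4],[-0.11,-0.045,0.005],-0.5]
    - [[0,0,-0.5],[-0.14,-0.055,0.01],-0.3]
    - [[0,0,-0.6],[-0.17,-0.067,0.015],-0.3]
    - [[0,0,-0.7],[-0.2,-0.08,0.018],-0.3]
    - [[0,0,-0.8],[-0.225,-0.088,0.018],-0.3]
    - [[0,0,-0.9],[-0.234,-0.092,0.018],-0.3]
    - [[0,0,-0.941],[-0.236,-0.093,0.018],-0.3]
    - [[0,0,-0.941],[-0.236,-0.093,0.018],-0.3]
    - [[0,0,-0.941],[-0.236,-0.093,0.018],-0.3]

```text
time: 1.1
ee_pos: [411.4, 443.0, 200.2]
orientation: [0.916, -3.004, -0.0]
wrist_force: [0.3, -0.3, 0.4]
opening: 0.65
```

```bash
python3 - <<'E'
from h import *
rel([411.5,442.5,79],124)
p,d=grab_frame("top");q,_=grab_frame("scene")
a=cv2.resize(p[170:260,170:270],None,fx=4,fy=4,interpolation=cv2.INTER_CUBIC)
b=cv2.resize(q[160:260,390:490],None,fx=4,fy=4,interpolation=cv2.INTER_CUBIC)[:360]
cv2.imwrite("pics/c3.png",np.hstack([a,b]))
E
```

```text
t 1.1 pos [411.4 443.  200.2] axes y [-0.558  0.83   0.   ] z [-0.001 -0.    -1.   ] F [ 0.3 -0.3  0.4] M [ 0.13  0.04 -0.04] open 0.65 q [-0.7   0.57 -0.26  1.58  0.16  1.01  1.16]
  shift [ 1.000e-04 -5.000e-04  1.212e-01] turn [ 0.    -0.001 -0.002]
```

View pics/c3.png

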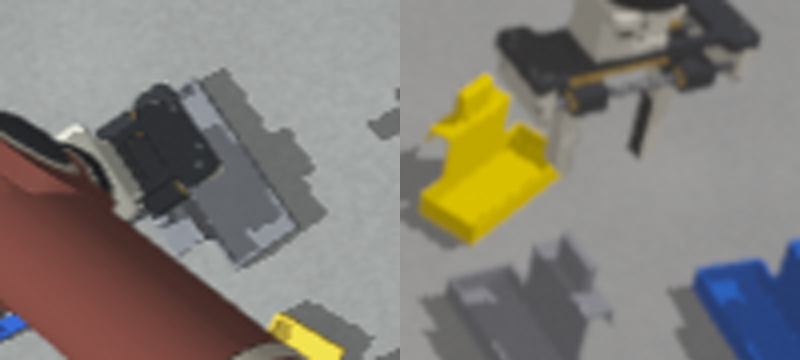

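The gripper stands over the grey tray's hook, with the body at about (160,150) in the left crop. The yellow and blue trays are clear of the descent.

Emit:
apply_moves:
  series:
    - [[0,0,0],[0,0,0.03],-0.3]
    - [[0,0,0],[0,0,0.06],-0.3]
    - [[0,0,0],[0,0,0.085],-0.3]
    - [[0,0,0],[0,0,0.105],-0.3]
    - [[0,0,0],[0,0,0.115],-0.3]
    - [[0,0,0],[0,0,0.12],-0.3]
    - [[0,0,0],[0,0,0.12],-0.3]
    - [[0,0,0],[0,0,0.12],0.2]
    - [[0,0,0],[0,0,0.12],0.5]
    - [[0,0,0],[0,0,0.12],0.65]
    - [[0,0,0],[0,0,0.12],0.8]
    - [[0,0,0],[0,0,0.12],1]
    - [[0,0,0],[0,0,0.12],1]
    - [[0,0,0],[0,0,0.12],1]
  grip_force: 35

```text
time: 2.37
ee_pos: [411.8, 443.2, 80.9]
orientation: [-0.918, 3.004, 0.0]
wrist_force: [0.1, 0.6, 0.8]
opening: 0.2
```

```bash
python3 - <<'E'
from h import *
rel([411.5,442.5,180],124)
E
```

```text
t 2.37 pos [411.8 443.2  80.9] axes y [-0.559  0.829  0.   ] z [ 0.  0. -1.] F [0.1 0.6 0.8] M [0.04 0.04 0.01] open 0.2 q [-0.72  0.71 -0.23  1.7   0.21  0.75  1.11]
  shift [ 0.0006 -0.0004 -0.0991] turn [ 0.  0. -0.]
```

Emit:
apply_moves:
  series:
    - [[0,0,0],[0,0,0],1]
    - [[0,0,0],[0,0,0],1]
    - [[0,0,0],[0,0,0],1]
    - [[0,0,0],[0,0,0],1]
    - [[0,0,0],[0,0,0],1]
    - [[0,0,0],[0,0,-0.01],1]
    - [[0,0,0],[0,0,-0.025],1]
    - [[0,0,0],[0,0,-0.05],1]
    - [[0,0,0],[0,0,-0.075],1]
    - [[0,0,0],[0,0,-0.1],1]
    - [[0,0,0],[0,0,-0.12],1]
    - [[0,0,0],[0,0,-0.12],1]
    - [[0,0,0],[0,0,-0.12],1]

```text
time: 3.45
ee_pos: [412.0, 443.2, 201.5]
orientation: [-0.917, 3.003, 0.001]
wrist_force: [0.6, -0.3, -1.8]
opening: 0.125
```

```bash
python3 - <<'E'
from h import *
rel([411.5,442.5,430],124)
rel([500,120,430],71.2)
E
```

```text
t 3.45 pos [412.  443.2 201.5] axes y [-0.559  0.829  0.   ] z [ 0.001  0.001 -1.   ] F [ 0.6 -0.3 -1.8] M [0.08 0.12 0.  ] open 0.125 q [-0.7   0.57 -0.26  1.58  0.17  1.01  1.16]
  shift [ 0.0004 -0.0003 -0.2285] turn [ 0.     0.002 -0.   ]
t 3.45 pos [412.  443.2 201.5] axes y [-0.559  0.829  0.   ] z [ 0.001  0.001 -1.   ] F [ 0.6 -0.3 -1.8] M [0.08 0.12 0.  ] open 0.125 q [-0.7   0.57 -0.26  1.58  0.17  1.01  1.16]
  shift [ 0.1072 -0.3172 -0.2287] turn [0.001 0.002 0.921]
```

Emit:
apply_moves:
  series:
    - [[0,0,0],[0,0,-0.02],1]
    - [[0,0,0],[0,0,-0.045],1]
    - [[0,0,0.05],[0,0,-0.075],1]
    - [[0,0,0.12],[0,0,-0.105],1]
    - [[0,0,0.2],[0,0,-0.135],1]
    - [[0,0,0.28],[0,0,-0.165],1]
    - [[0,0,0.36],[0.005,-0.01,-0.19],1]
    - [[0,0,0.44],[0.015,-0.035,-0.2],1]
    - [[0,0,0.52],[0.025,-0.065,-0.2],1]
    - [[0,0,0.6],[0.035,-0.1,-0.2],1]
    - [[0,0,0.68],[0.045,-0.135,-0.2],1]
    - [[0,0,0.76],[0.06,-0.17,-0.2],1]
    - [[0,0,0.83],[0.07,-0.205,-0.2],1]
    - [[0,0,0.88],[0.08,-0.24,-0.2],1]
    - [[0,0,0.91],[0.09,-0.27,-0.2],1]
    - [[0,0,0.92],[0.1,-0.295,-0.2],1]
    - [[0,0,0.92],[0.105,-0.31,-0.2],1]
    - [[0,0,0.92],[0.107,-0.317,-0.2],1]
    - [[0,0,0.92],[0.107,-0.317,-0.2],1]

```text
time: 5.03
ee_pos: [500.1, 118.4, 398.9]
orientation: [-0.517, -3.096, 0.004]
wrist_force: [-0.4, 0.2, -0.6]
opening: 0.125
```

```bash
python3 - <<'E'
from h import *
rel([622,-201,400],71.2)
p,d=grab_frame("top");q,e=grab_frame("scene")
cv2.imwrite("pics/c4.png",q)
E
```

```text
t 5.03 pos [500.1 118.4 398.9] axes y [ 0.325  0.946 -0.003] z [-0.003 -0.002 -1.   ] F [-0.4  0.2 -0.6] M [ 0.1  -0.03  0.01] open 0.125 q [-0.31  0.27  0.04  1.48 -0.01  1.39  0.98]
  shift [-0.219  -0.2625 -0.0009] turn [-0.003 -0.003 -0.003]
```

Emit:
apply_moves:
  series:
    - [[0,0,0],[-0.01,-0.012,0],1]
    - [[0,0,0],[-0.025,-0.03,0],1]
    - [[0,0,0],[-0.045,-0.054,0],1]
    - [[0,0,0],[-0.067,-0.08,0],1]
    - [[0,0,0],[-0.089,-0.107,0],1]
    - [[0,0,0],[-0.111,-0.133,0],1]
    - [[0,0,0],[-0.133,-0.16,0],1]
    - [[0,0,0],[-0.155,-0.186,0],1]
    - [[0,0,0],[-0.177,-0.212,0],1]
    - [[0,0,0],[-0.195,-0.234,0],1]
    - [[0,0,0],[-0.208,-0.249,0],1]
    - [[0,0,0],[-0.216,-0.259,0],1]
    - [[0,0,0],[-0.219,-0.2625,0],1]
    - [[0,0,0],[-0.219,-0.2625,0],1]
    - [[0,0,0],[-0.219,-0.2625,0],1]

```text
time: 6.38
ee_pos: [623.8, -195.9, 400.2]
orientation: [-0.506, -3.1, -0.003]
wrist_force: [-0.2, -0.8, -1.3]
opening: 0.128
```

```bash
python3 - <<'E'
from h import *
rel([622,-201,250],71.2)
p,d=grab_frame("top");q,e=grab_frame("scene");np.save("pics/d5.npy",d);np.save("pics/e5.npy",e);cv2.imwrite("pics/t5.png",p);cv2.imwrite("pics/s5.png",q)
a=cv2.resize(p[60:260,330:530],None,fx=2,fy=2);b=cv2.resize(q[80:280,150:350],None,fx=2,fy=2)
cv2.imwrite("pics/c5.png",np.hstack([a,b]))
E
```

```text
t 6.38 pos [ 623.8 -195.9  400.2] axes y [0.318 0.948 0.002] z [-0.001  0.002 -1.   ] F [-0.2 -0.8 -1.3] M [ 0.1  -0.01 -0.01] open 0.128 q [ 0.2   0.54  0.15  1.06 -0.08  1.55  1.57]
  shift [-1.000e-04 -5.700e-03  1.502e-01] turn [ 0.002 -0.001  0.004]
```

View pics/c5.png

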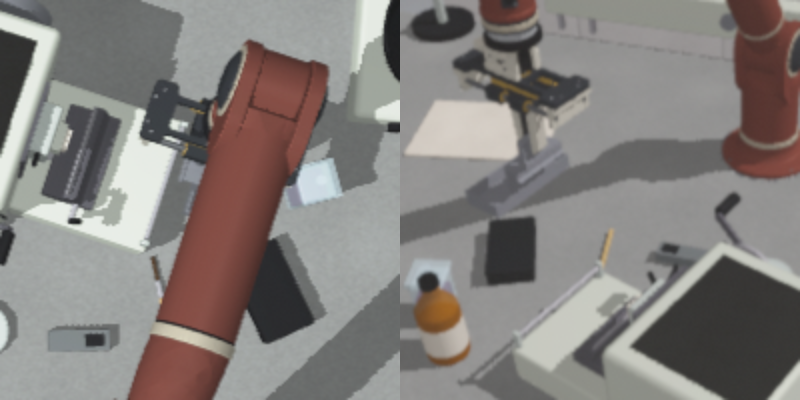

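```bash
python3 - <<'E'
from h import *
np.set_printoptions(linewidth=220,suppress=True,precision=1)
rm=np.array([622.7,-199,97]);y=np.radians(71.2);X=np.array([np.cos(y),np.sin(y),0]);Y=np.array([-X[1],X[0],0])
for n,f in(("top","top0"),("scene","scene0")):
  m=camera_model(n);K=np.array(m["mtx"]);T=np.linalg.inv(np.array(m["cam_to_world"]))
  im=cv2.imread(f"pics/{f}.png").astype(np.float32);d=cloud(n,np.load(f"pics/{f}.npy"))
  for lo,hi in((-80,-40),(-20,20),(40,80)):
    xs=np.arange(-20,21,2);out=[]
    for x in xs:
      P=[rm+x*X+s*Y for s in np.arange(lo,hi,2)]
      uv=np.array([(K@(T[:3,:3]@q+T[:3,3])) for q in P]);uv=(uv[:,:2]/uv[:,2:]).astype(np.float32)
      out.append(cv2.remap(im,uv[:,:1],uv[:,1:],cv2.INTER_LINEAR).mean())
    print(n,lo,np.c_[xs,np.round(out)].astype(int).tolist())
for n,q,z in(("jar",(487,150),112),("reag",(470,127),150),("box",(465,205),34),("brush",(408,190),5)):
  P=ray("top",*q,z);print(n,P,"rail frame",(P-rm)@X,(P-rm)@Y)
for q in((251,213.5),(209,247.5)):print("scene rail end",ray("scene",*q,97),(ray("scene",*q,97)-rm)@X,(ray("scene",*q,97)-rm)@Y)
# tray in hand, tilt: bottom edge points in scene cloud
C=cloud("scene",np.load("pics/e5.npy"))[145:190,180:240].reshape(-1,3);C=C[(C[:,2]>290)&(C[:,2]<440)]
s=sense()["ee_pos"];L=np.c_[(C-s)@X,(C-s)@Y,C[:,2]-s[2]]
for a in range(-90,20,10):
  k=L[(L[:,0]>=a)&(L[:,0]<a+10)];
  if len(k)>3:print(a,len(k),np.percentile(k[:,2],[5,50,95]),np.percentile(k[:,1],[2,98]))
E
```

```text
top -80 [[-20, 108], [-18, 108], [-16, 108], [-14, 108], [-12, 108], [-10, 108], [-8, 108], [-6, 107], [-4, 107], [-2, 119], [0, 153], [2, 183], [4, 198], [6, 207], [8, 219], [10, 227], [12, 230], [14, 231], [16, 231], [18, 231], [20, 231]]
top -20 [[-20, 107], [-18, 107], [-16, 107], [-14, 107], [-12, 108], [-10, 108], [-8, 108], [-6, 108], [-4, 109], [-2, 121], [0, 154], [2, 184], [4, 200], [6, 212], [8, 223], [10, 229], [12, 231], [14, 231], [16, 231], [18, 231], [20, 231]]
top 40 [[-20, 110], [-18, 109], [-16, 109], [-14, 109], [-12, 109], [-10, 110], [-8, 110], [-6, 110], [-4, 111], [-2, 125], [0, 156], [2, 186], [4, 199], [6, 211], [8, 224], [10, 230], [12, 232], [14, 232], [16, 232], [18, 232], [20, 232]]
scene -80 [[-20, 149], [-18, 149], [-16, 149], [-14, 150], [-12, 150], [-10, 150], [-8, 150], [-6, 149], [-4, 151], [-2, 157], [0, 167], [2, 175], [4, 176], [6, 169], [8, 158], [10, 148], [12, 147], [14, 155], [16, 168], [18, 182], [20, 192]]
scene -20 [[-20, 149], [-18, 149], [-16, 150], [-14, 150], [-12, 150], [-10, 150], [-8, 150], [-6, 150], [-4, 152], [-2, 158], [0, 167]
[... 515 characters left out ...]
6 -377.4   34. ] rail frame -222.4675296013051 99.75994427768288
brush [ 508.4 -198.1    5. ] rail frame -35.96973754865559 108.53746272043813
scene rail end [ 533.9 -156.7   97. ] 11.384350895921717 97.68367896424624
scene rail end [ 715.1 -225.    97. ] 5.127144459171646 -95.8333403265447
-80 20 [-71.  -60.7 -58.3] [-71.9  24.6]
-70 146 [-80.  -68.8 -57.3] [-79.9   6.6]
-60 49 [-81.7 -78.6 -60.5] [-81.4 -17. ]
-50 48 [-81.7 -78.2 -60.1] [-80.7 -15.3]
-40 27 [-80.3 -77.6 -62.4] [-80.7  17.2]
-30 24 [-78.7 -65.1 -57.1] [-81.5  68. ]
-20 102 [-80.4 -64.4  21.1] [-80.4  67. ]
-10 360 [-79.2 -61.1  23. ] [-76.9  65.9]
0 123 [-9.9 -3.1 24.4] [-48.1  38.8]
10 210 [-25.  -13.9  24.9] [-48.9  38.2]
```

```bash
python3 - <<'E'
from h import *
rel([618.6,-195.7,150],71.2)
E
```

```text
t 6.48 pos [ 623.7 -195.9  400.8] axes y [0.318 0.948 0.002] z [ 0.     0.002 -1.   ] F [-0.2 -0.3 -1.7] M [ 0.05 -0.06 -0.01] open 0.127 q [ 0.2   0.54  0.15  1.06 -0.08  1.55  1.57]
  shift [ 0.0048 -0.0018  0.2508] turn [ 0.002 -0.     0.005]
```

Emit:
apply_moves:
  series:
    - [[0.002,0,0.004],[0.001,-0.001,0.01],1]
    - [[0.002,0,0.004],[0.003,-0.002,0.03],1]
    - [[0.002,0,0.004],[0.005,-0.002,0.055],1]
    - [[0.002,0,0.004],[0.005,-0.002,0.08],1]
    - [[0.002,0,0.004],[0.005,-0.002,0.105],1]
    - [[0.002,0,0.004],[0.005,-0.002,0.13],1]
    - [[0.002,0,0.004],[0.005,-0.002,0.155],1]
    - [[0.002,0,0.004],[0.005,-0.002,0.18],1]
    - [[0.002,0,0.004],[0.005,-0.002,0.205],1]
    - [[0.002,0,0.004],[0.005,-0.002,0.225],1]
    - [[0.002,0,0.004],[0.005,-0.002,0.24],1]
    - [[0.002,0,0.004],[0.005,-0.002,0.248],1]
    - [[0.002,0,0.004],[0.005,-0.002,0.25],1]
    - [[0.002,0,0.004],[0.005,-0.002,0.25],1]
    - [[0.002,0,0.004],[0.005,-0.002,0.25],1]

```text
time: 7.73
ee_pos: [618.9, -198.5, 152.0]
orientation: [0.516, 3.097, -0.003]
wrist_force: [0.5, 0.2, -2.1]
opening: 0.127
```

```bash
python3 - <<'E'
from h import *
rel([618.6,-195.7,112],71.2)
p,d=grab_frame("top");q,e=grab_frame("scene");np.save("pics/d6.npy",d);np.save("pics/e6.npy",e)
a=cv2.resize(p[80:230,370:470],None,fx=4,fy=4,interpolation=cv2.INTER_CUBIC);b=cv2.resize(q[140:290,180:280],None,fx=4,fy=4,interpolation=cv2.INTER_CUBIC)
cv2.imwrite("pics/c6.png",np.hstack([a,b]))
E
```

```text
t 7.73 pos [ 618.9 -198.5  152. ] axes y [ 0.324  0.946 -0.002] z [ 0.002 -0.003 -1.   ] F [ 0.5  0.2 -2.1] M [ 0.03 -0.03 -0.  ] open 0.127 q [ 0.2   0.68  0.12  1.51 -0.09  0.96  1.6 ]
  shift [0.0013 0.0026 0.04  ] turn [-0.002  0.002 -0.002]
```

View pics/c6.png

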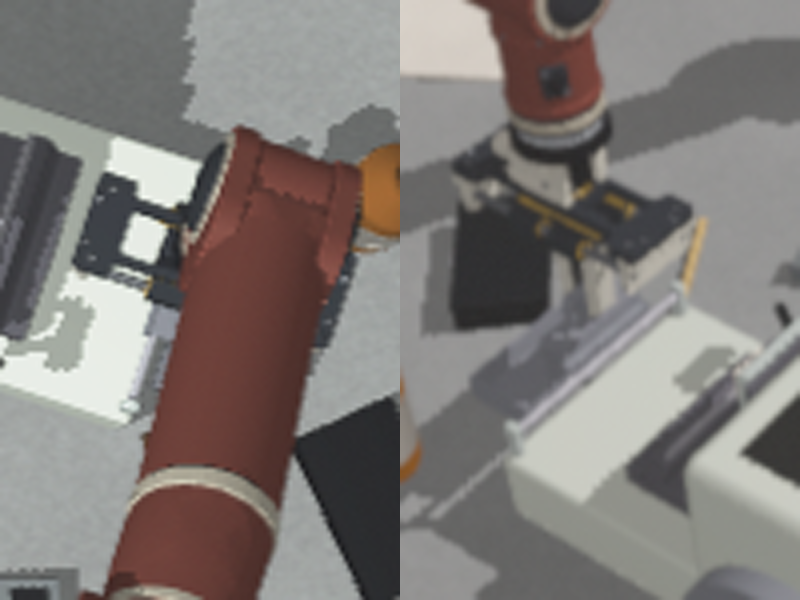

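The hook stands just above the rail's middle, with the trough outside in front of the base at about (530,350) in the right crop. I check lip against rail in depth.

```bash
python3 - <<'E'
from h import *
np.set_printoptions(linewidth=220,suppress=True,precision=1)
rm=np.array([623.9,-195.4,97]);y=np.radians(71.2);X=np.array([np.cos(y),np.sin(y),0]);Y=np.array([-X[1],X[0],0])
for n,f in(("scene","e6"),("top","d6")):
  C=cloud(n,np.load(f"pics/{f}.npy"));L=np.stack([(C-rm)@X,(C-rm)@Y,C[...,2]],-1).reshape(-1,3)
  k=L[(abs(L[:,0])<40)&(abs(L[:,1])<85)]
  for a,b in((92,103),(118,124),(124,130),(130,136),(136,142),(142,150),(150,160)):
    for c,e in((-80,-45),(-45,-15),(-15,15),(15,40),(45,80)):
      w=k[(k[:,2]>=a)&(k[:,2]<b)&(k[:,1]>c)&(k[:,1]<e)]
      if len(w)>4:print(n,a,b,"y",c,e,len(w),np.percentile(w[:,0],[5,50,95]))
E
```

```text
scene 92 103 y -80 -45 42 [-31.1  -0.7   5.5]
scene 92 103 y -45 -15 33 [-14.7  -0.9   3.9]
scene 92 103 y -15 15 21 [-12.8   2.    5.5]
scene 92 103 y 15 40 16 [-14.2   1.    4.5]
scene 92 103 y 45 80 23 [-13.3   1.5   4.9]
scene 118 124 y -45 -15 6 [-18.1 -14.1 -12.9]
scene 124 130 y -45 -15 13 [-13.1   9.9  12.2]
scene 124 130 y -15 15 5 [ 7.6 11.1 11.9]
scene 124 130 y 15 40 9 [ 5.3  9.7 10.7]
scene 130 136 y -45 -15 11 [-2.6  9.9 14. ]
scene 130 136 y -15 15 17 [ 6.7  9.3 12.2]
scene 130 136 y 15 40 7 [ 5.7  8.3 11.7]
scene 136 142 y -45 -15 12 [-10.9   7.6  12. ]
scene 136 142 y -15 15 9 [ 6.8  9.1 10.1]
scene 136 142 y 15 40 13 [ 1.6  8.6 10.9]
scene 142 150 y -80 -45 5 [-10.1   2.2   9.4]
scene 142 150 y -45 -15 52 [-15.2  -0.6  10.1]
scene 142 150 y -15 15 19 [ 1.9  5.8 10.6]
scene 142 150 y 15 40 17 [-9.8  3.6 11.2]
scene 150 160 y -45 -15 10 [-7.2 -0.2  5.2]
scene 150 160 y -15 15 11 [-0.   3.3  7.9]
top 92 103 y 45 80 31 [-17.4  -3.6   1.4]
top 124 130 y 15 40 6 [7.  8.2 9.4]
top 136 142 y 15 40 6 [-4.4  0.2  5.8]
top 142 150 y 15 40 27 [-9.7 -2.3  6.8]
```

Emit:
apply_moves:
  series:
    - [[0,0,0],[0.001,0.0025,0.002],1]
    - [[0,0,0],[0.001,0.0025,0.006],1]
    - [[0,0,0],[0.001,0.0025,0.01],1]
    - [[0,0,0],[0.001,0.0025,0.015],1]
    - [[0,0,0],[0.001,0.0025,0.02],1]
    - [[0,0,0],[0.001,0.0025,0.024],1]
    - [[0,0,0],[0.001,0.0025,0.027],1]
    - [[0,0,0],[0.001,0.0025,0.027],1]

```text
time: 8.5
ee_pos: [617.2, -195.9, 122.5]
orientation: [-0.517, -3.096, 0.003]
wrist_force: [-1.0, -0.6, -1.7]
opening: 0.128
```

```bash
python3 - <<'E'
from h import *
rel([619,-195.7,112],71.2)
E
```

```text
t 8.5 pos [ 617.2 -195.9  122.5] axes y [ 0.325  0.946 -0.002] z [-0.003 -0.001 -1.   ] F [-1.  -0.6 -1.7] M [ 0.04 -0.    0.01] open 0.128 q [ 0.2   0.71  0.12  1.54 -0.1   0.9   1.6 ]
  shift [-0.0017  0.0008  0.0105] turn [-0.002 -0.002 -0.003]
```

Emit:
apply_moves:
  series:
    - [[0,0,0],[0,0,0.002],1]
    - [[0,0,0],[0,0,0.005],1]
    - [[0,0,0],[0,0,0.007],1]
    - [[0,0,0],[0,0,0.0085],1]
    - [[0,0,0],[0,0,0.0095],1]
    - [[0,0,0],[0,0,0.0095],1]

```text
time: 9.0
ee_pos: [617.7, -196.0, 113.9]
orientation: [-0.517, -3.098, 0.003]
wrist_force: [-0.1, 0.3, -2.6]
opening: 0.126
```

```bash
python3 - <<'E'
from h import *
rel([619,-195.7,112],71.2)
p,d=grab_frame("top");q,e=grab_frame("scene")
cv2.imwrite("pics/c7.png",cv2.resize(q[170:270,180:280],None,fx=5,fy=5,interpolation=cv2.INTER_CUBIC))
E
```

```text
t 9.0 pos [ 617.7 -196.   113.9] axes y [ 0.325  0.946 -0.002] z [-0.001 -0.002 -1.   ] F [-0.1  0.3 -2.6] M [ 0.08 -0.    0.  ] open 0.126 q [ 0.2   0.72  0.12  1.55 -0.1   0.88  1.6 ]
  shift [-0.0012  0.0007  0.0019] turn [-0.002 -0.    -0.003]
```

View pics/c7.png

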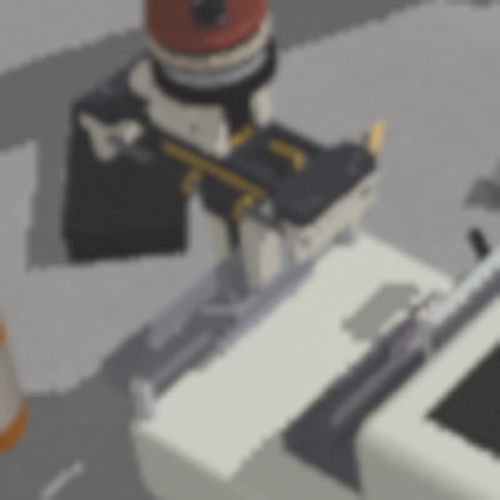

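The hook covers the rail's middle (about (235,305)) with the lip inside and the trough outside. Next I lower the last bit and release.

Emit:
apply_moves:
  series:
    - [[0,0,0],[0,0,0.001],1]
    - [[0,0,0],[0,0,0.002],1]
    - [[0,0,0],[0,0,0.0025],1]
    - [[0,0,0],[0,0,0.0025],0.6]
    - [[0,0,0],[0,0,0.0025],0.5]
    - [[0,0,0],[0,0,0.0025],0.4]
    - [[0,0,0],[0,0,0.0025],0.3]
    - [[0,0,0],[0,0,0.0025],0.2]
    - [[0,0,0],[0,0,0.0025],0.2]
    - [[0,0,0],[0,0,0.0025],0.2]

```text
time: 9.93
ee_pos: [617.9, -196.0, 111.7]
orientation: [-0.517, -3.099, 0.003]
wrist_force: [0.6, 0.4, -0.8]
opening: 0.398
```

```bash
python3 - <<'E'
from h import *
rel([619,-195.7,112],71.2)
E
```

```text
t 9.93 pos [ 617.9 -196.   111.7] axes y [ 0.325  0.946 -0.002] z [-0.001 -0.002 -1.   ] F [ 0.6  0.4 -0.8] M [ 0.   -0.03  0.01] open 0.398 q [ 0.2   0.72  0.12  1.55 -0.1   0.87  1.6 ]
  shift [-0.001   0.0007 -0.0003] turn [-0.002  0.    -0.003]
```

Released at 37 mm open. I lift straight up, then look.

Emit:
apply_moves:
  series:
    - [[0,0,0],[0,0,-0.005],0.2]
    - [[0,0,0],[0,0,-0.015],0.2]
    - [[0,0,0],[0,0,-0.03],0.2]
    - [[0,0,0],[0,0,-0.05],0.2]
    - [[0,0,0],[0,0,-0.075],0.2]
    - [[0,0,0],[0,0,-0.105],0.2]
    - [[0,0,0],[0,0,-0.14],0.2]
    - [[0,0,0],[0,0,-0.175],0.2]
    - [[0,0,0],[0,0,-0.21],0.2]
    - [[0,0,0],[0,0,-0.24],0.2]
    - [[0,0,0],[0,0,-0.255],0.2]
    - [[0,0,0],[0,0,-0.26],0.2]
    - [[0,0,0],[0,0,-0.26],0.2]

```text
time: 11.02
ee_pos: [618.3, -195.7, 373.8]
orientation: [0.517, 3.095, -0.004]
wrist_force: [0.8, -0.0, -0.1]
opening: 0.402
```

```bash
python3 - <<'E'
from h import *
np.set_printoptions(linewidth=220,suppress=True,precision=1)
rel([511.5,57.8,340],71.2)
rm=np.array([623.9,-195.4,97]);y=np.radians(71.2);X=np.array([np.cos(y),np.sin(y),0]);Y=np.array([-X[1],X[0],0])
p,d=grab_frame("top");q,e=grab_frame("scene");np.save("pics/e8.npy",e)
C=cloud("scene",e);L=np.stack([(C-rm)@X,(C-rm)@Y,C[...,2]],-1).reshape(-1,3)
k=L[(L[:,0]>-25)&(L[:,0]<20)&(abs(L[:,1])<85)&(L[:,2]>104)&(L[:,2]<145)]
for a in range(104,144,5):
  w=k[(k[:,2]>=a)&(k[:,2]<a+5)]
  if len(w)>3:print(a,len(w),np.percentile(w[:,0],[5,50,95]),np.percentile(w[:,1],[3,50,97]))
# knob: dark blob
for n,im,dd,(u0,u1,v0,v1) in(("top",p,d,(315,350,165,200)),("scene",q,e,(295,330,170,200))):
  CC=cloud(n,dd)[v0:v1,u0:u1];m=(im[v0:v1,u0:u1].max(-1)<60)&(CC[...,2]>240);W=CC[m];Z=(W-rm);print(n,len(W),np.median(W,0),np.percentile(Z@X,[5,50,95]),np.percentile(Z@Y,[5,50,95]),np.percentile(W[:,2],[5,50,95]))
a=cv2.resize(q[190:290,180:280],None,fx=4,fy=4,interpolation=cv2.INTER_CUBIC)
b=cv2.resize(q[160:260,260:360],None,fx=4,fy=4,interpolation=cv2.INTER_CUBIC)
cv2.imwrite("pics/c8.png",np.hstack([a,b]))
E
```

```text
t 11.02 pos [ 618.3 -195.7  373.8] axes y [ 0.3  0.9 -0. ] z [ 0. -0. -1.] F [ 0.8 -0.  -0.1] M [ 0.1 -0.   0. ] open 0.402 q [ 0.2  0.5  0.1  1.1 -0.1  1.5  1.6]
  shift [0.2 0.2 0. ] turn [-0.  0. -0.]
104 63 [-8.5  3.8 12.8] [-43.9 -17.2  44.1]
109 14 [-0.9  3.6  7.1] [-22.1   3.1  24.1]
114 14 [-1.9  3.5  8. ] [-22.5  -2.6  18.1]
119 15 [0.5 3.8 5.6] [-22.2  -9.4  15.2]
124 15 [-4.4  3.3  4.9] [-21.5  -6.2  16.7]
129 22 [-8.4  1.5  4.6] [-18.7  -3.2  16.7]
134 24 [-5.  -1.4  3.4] [-20.7   3.8  18.7]
139 4 [-2.8  2.   3.2] [-14.   -0.6  12.5]
top 95 [511.4  59.  276.2] [196.6 203.8 210.4] [167.5 188.1 209.1] [270.5 276.2 281.2]
scene 47 [519.7  61.9 274.4] [203.6 209.9 214.5] [164.  180.7 202.1] [269.6 274.4 278.2]
```

View pics/c8.png

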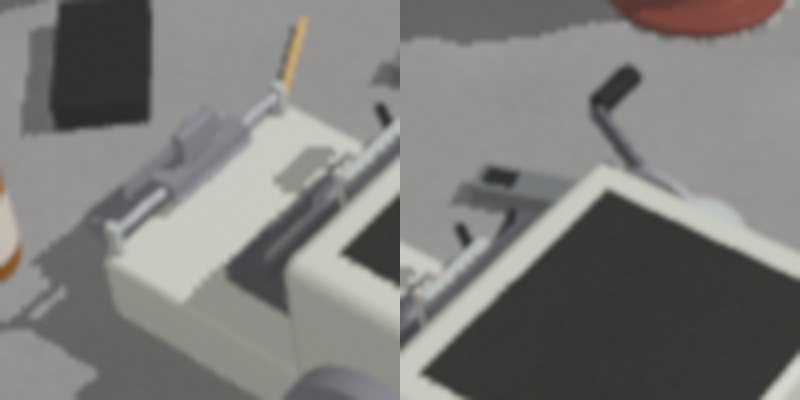

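The tray hangs at the rail's middle (grip at about (190,140) in the left crop, y about -2 mm), ends free, trough outside. The lever is at rest with the black knob at about (615,85) in the right crop. I shall push it from above with shut fingers, so the height of the tips sets the angle.

```bash
cat >> h.py <<'E'
rm=np.array([623.9,-195.4,0]);_y=np.radians(71.2);X=np.array([np.cos(_y),np.sin(_y),0]);Y=np.array([-X[1],X[0],0])
def w(x,y,z): return rm+x*X+y*Y+np.array([0,0,z])
def loc():
    s=sense()["ee_pos"];print("  rail frame",round((s-rm)@X,1),round((s-rm)@Y,1),round(s[2],1))
E
python3 - <<'E'
from h import *
rel(w(203,190,340),71.2);loc()
E
```

```text
t 11.12 pos [ 617.4 -195.3  370.5] axes y [ 0.325  0.946 -0.002] z [-0.003 -0.001 -1.   ] F [ 0.6  0.  -0.1] M [ 0.02 -0.01  0.01] open 0.4 q [ 0.19  0.53  0.15  1.16 -0.07  1.46  1.57]
  shift [0.1843 0.2046 0.0305] turn [-0.002 -0.002 -0.003]
  rail frame -2.0 6.2 370.5
```

Emit:
apply_moves:
  series:
    - [[0,0,0],[0.01,0.011,0],0.5]
    - [[0,0,0],[0.025,0.028,0],1]
    - [[0,0,0],[0.043,0.048,0],1]
    - [[0,0,0],[0.061,0.068,0],1]
    - [[0,0,0],[0.079,0.088,0],1]
    - [[0,0,0],[0.097,0.108,0],1]
    - [[0,0,0],[0.115,0.128,0.005],1]
    - [[0,0,0],[0.133,0.148,0.01],1]
    - [[0,0,0],[0.151,0.168,0.015],1]
    - [[0,0,0],[0.167,0.185,0.02],1]
    - [[0,0,0],[0.178,0.198,0.025],1]
    - [[0,0,0],[0.183,0.203,0.03],1]
    - [[0,0,0],[0.184,0.2046,0.03],1]
    - [[0,0,0],[0.184,0.2046,0.03],1]
    - [[0,0,0],[0.184,0.2046,0.03],1]
  grip_force: 30

```text
time: 12.37
ee_pos: [510.8, 56.1, 340.9]
orientation: [-0.521, -3.098, 0.005]
wrist_force: [0.4, -0.5, -0.6]
opening: 0.004
```

```bash
python3 - <<'E'
from h import *
rel(w(203,190,283),71.2);loc()
E
```

```text
t 12.37 pos [510.8  56.1 340.9] axes y [ 0.327  0.945 -0.003] z [-0.001 -0.003 -1.   ] F [ 0.4 -0.5 -0.6] M [ 0.   -0.03 -0.05] open 0.004 q [-0.21  0.3   0.08  1.61 -0.02  1.24  1.11]
  shift [0.0019 0.0016 0.0579] turn [-0.003 -0.    -0.005]
  rail frame 201.6 188.2 340.9
```

Emit:
apply_moves:
  series:
    - [[0,0,0],[0.002,0.0015,0.01],1]
    - [[0,0,0],[0.002,0.0015,0.025],1]
    - [[0,0,0],[0.002,0.0015,0.04],1]
    - [[0,0,0],[0.002,0.0015,0.05],1]
    - [[0,0,0],[0.002,0.0015,0.055],1]
    - [[0,0,0],[0.002,0.0015,0.055],1]

```text
time: 12.87
ee_pos: [508.8, 58.2, 285.3]
orientation: [-0.52, -3.096, 0.005]
wrist_force: [1.0, 0.8, -0.2]
opening: 0.007
```

```bash
python3 - <<'E'
from h import *
rel(w(203,190,277),71.2);loc()
q,e=grab_frame("scene")
cv2.imwrite("pics/c9.png",cv2.resize(q[130:230,270:370],None,fx=6,fy=6,interpolation=cv2.INTER_CUBIC))
E
```

```text
t 12.87 pos [508.8  58.2 285.3] axes y [ 0.327  0.945 -0.004] z [-0.003 -0.003 -1.   ] F [ 1.   0.8 -0.2] M [-0.02 -0.03  0.02] open 0.007 q [-0.21  0.34  0.08  1.71 -0.03  1.1   1.11]
  shift [-0.0007  0.      0.0083] turn [-0.004 -0.002 -0.005]
  rail frame 203.0 190.7 285.3
```

View pics/c9.png

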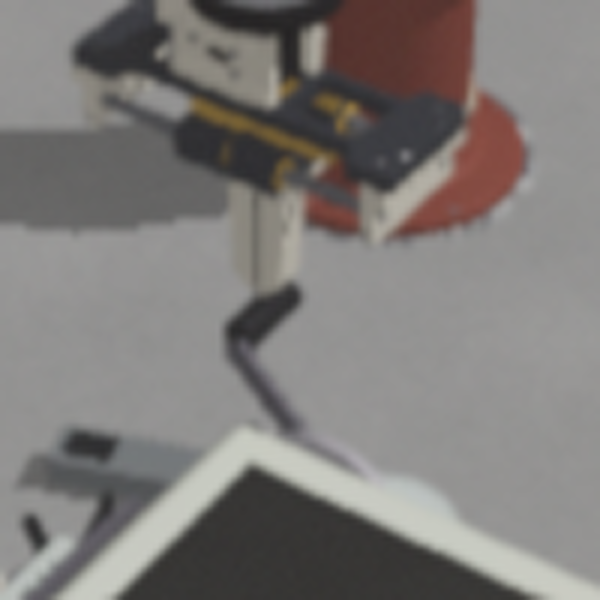

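The shut fingertips at about (265,285) stand right over the knob at (265,315). I push to the first click and check.

Emit:
apply_moves:
  series:
    - [[0,0,0],[0,0,0.004],1]
    - [[0,0,0],[0,0,0.008],1]
    - [[0,0,0],[0,-0.002,0.011],1]
    - [[0,0,0],[0,-0.004,0.014],1]
    - [[0,0,0],[0,-0.007,0.017],1]
    - [[0,0,0],[0,-0.009,0.02],1]
    - [[0,0,0],[0,-0.011,0.023],1]
    - [[0,0,0],[0,-0.012,0.024],1]
    - [[0,0,0],[0,-0.012,0.024],1]

```text
time: 13.67
ee_pos: [505.0, 46.3, 263.0]
orientation: [0.519, 3.098, -0.006]
wrist_force: [-1.4, -4.3, 4.6]
opening: 0.003
```

```bash
python3 - <<'E'
from h import *
rel(w(182,190,244),71.2);loc();rel(w(177,190,225),71.2)
E
```

```text
t 13.67 pos [505.   46.3 263. ] axes y [ 0.326  0.945 -0.004] z [-0.    -0.004 -1.   ] F [-1.4 -4.3  4.6] M [-0.87  0.43 -0.01] open 0.003 q [-0.19  0.35  0.08  1.76 -0.03  1.03  1.13]
  shift [-0.0005 -0.0084  0.019 ] turn [-0.004  0.001 -0.004]
  rail frame 190.5 190.4 263.0
t 13.67 pos [505.   46.3 263. ] axes y [ 0.326  0.945 -0.004] z [-0.    -0.004 -1.   ] F [-1.4 -4.3  4.6] M [-0.87  0.43 -0.01] open 0.003 q [-0.19  0.35  0.08  1.76 -0.03  1.03  1.13]
  shift [-0.0005 -0.0134  0.038 ] turn [-0.004  0.001 -0.004]
```

Emit:
apply_moves:
  series:
    - [[0,0,0],[0,-0.003,0.002],1]
    - [[0,0,0],[0,-0.005,0.005],1]
    - [[0,0,0],[0,-0.007,0.008],1]
    - [[0,0,0],[0,-0.009,0.011],1]
    - [[0,0,0],[0,-0.011,0.014],1]
    - [[0,0,0],[0,-0.012,0.017],1]
    - [[0,0,0],[0,-0.0125,0.019],1]
    - [[0,0,0],[0,-0.0125,0.019],1]

```text
time: 14.33
ee_pos: [501.1, 34.8, 243.5]
orientation: [0.519, 3.098, -0.006]
wrist_force: [-1.4, -3.5, 7.2]
opening: 0.007
```

```bash
python3 - <<'E'
from h import *
rel(w(170.7,190,225),71.2);loc()
E
```

```text
t 14.33 pos [501.1  34.8 243.5] axes y [ 0.326  0.945 -0.004] z [-0.    -0.004 -1.   ] F [-1.4 -3.5  7.2] M [-0.91  0.39  0.03] open 0.007 q [-0.17  0.36  0.08  1.81 -0.03  0.98  1.16]
  shift [-0.0004 -0.0076  0.0186] turn [-0.004  0.001 -0.004]
  rail frame 178.4 190.4 243.5
```

Emit:
apply_moves:
  series:
    - [[0,0,0],[0,-0.002,0.003],1]
    - [[0,0,0],[0,-0.004,0.006],1]
    - [[0,0,0],[0,-0.0055,0.009],1]
    - [[0,0,0],[0,-0.007,0.012],1]
    - [[0,0,0],[0,-0.008,0.015],1]
    - [[0,0,0],[0,-0.0085,0.017],1]
    - [[0,0,0],[0,-0.0085,0.018],1]
    - [[0,0,0],[0,-0.0085,0.018],1]
    - [[0,0,0],[0,-0.0085,0.018],1]

```text
time: 15.08
ee_pos: [498.8, 28.4, 225.4]
orientation: [0.517, 3.098, -0.003]
wrist_force: [2.7, -1.4, 3.6]
opening: 0.005
```

```bash
python3 - <<'E'
from h import *
np.set_printoptions(linewidth=200,suppress=True,precision=1)
rel(w(170.7,190,225),71.2);loc()
p,d=grab_frame("top");q,e=grab_frame("scene")
for n,im,dd,(u0,u1,v0,v1) in(("top",p,d,(315,360,160,200)),("scene",q,e,(290,330,170,210))):
  CC=cloud(n,dd)[v0:v1,u0:u1];Z=CC-rm;x=Z@X;y=Z@Y
  m=(im[v0:v1,u0:u1].max(-1)<60)&(CC[...,2]>195)&(CC[...,2]<235)&(y>155)&(y<220)&(x>140)&(x<215)
  print(n,m.sum(),[np.percentile(t[m],[5,50,95]).round(1) for t in(x,y,CC[...,2])] if m.sum() else "")
a=cv2.resize(q[150:250,270:370],None,fx=4,fy=4,interpolation=cv2.INTER_CUBIC)
b=cv2.resize(q[190:290,180:280],None,fx=4,fy=4,interpolation=cv2.INTER_CUBIC)
cv2.imwrite("pics/c10.png",np.hstack([b,a]))
E
```

```text
t 15.08 pos [498.8  28.4 225.4] axes y [ 0.3  0.9 -0. ] z [ 0. -0. -1.] F [ 2.7 -1.4  3.6] M [-0.4 -0.4 -0. ] open 0.005 q [-0.2  0.4  0.1  1.8 -0.   0.9  1.2]
  shift [-0. -0.  0.] turn [-0.  0. -0.]
  rail frame 171.5 190.5 225.4
top 0 
scene 33 [array([178.6, 184.6, 186.9]), array([163.6, 177. , 200.7]), array([215.1, 221.5, 225.2])]
```

View pics/c10.png

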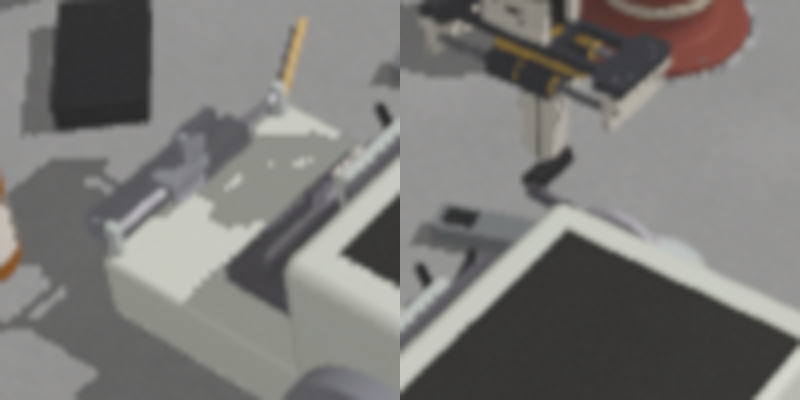

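The tray hangs unchanged (about (190,150), left). The fingers press the knob at (550,165), right. The knob has moved -25 mm in x and -53 mm in z, a chord of 58.6 mm, which gives 0.63 rad. I hold, recheck and hand in.

Emit:
apply_moves:
  series:
    - [[0,0,0],[0,0,0],1]
    - [[0,0,0],[0,0,0],1]
    - [[0,0,0],[0,0,0],1]
    - [[0,0,0],[0,0,0],1]
    - [[0,0,0],[0,0,0],1]
    - [[0,0,0],[0,0,0],1]
    - [[0,0,0],[0,0,0],1]
    - [[0,0,0],[0,0,0],1]
    - [[0,0,0],[0,0,0],1]
    - [[0,0,0],[0,0,0],1]

```text
time: 16.02
ee_pos: [498.3, 28.5, 225.3]
orientation: [-0.517, -3.099, 0.003]
wrist_force: [1.8, -0.4, 2.6]
opening: 0.002
```

```bash
python3 - <<'E'
from h import *
s=sense();loc();print(s["wrist_force"],np.abs(s["qd"]).max())
if s["wrist_force"][2]>1.5 and 221<s["ee_pos"][2]<229: print(finish_job())
E
```

```text
rail frame 171.4 191.1 225.3
[ 1.81710246 -0.3755486   2.60804784] 0.001971957970369238
the job is handed in; nothing more can be done
None
```

I hung the grey waste tray on the front rail and let it go, then pushed the trim lever down to the third click. I handed the job in at about 16 s, still holding the lever with the shut fingers. `finish_job()` gave no verdict.

- **Tray:** the scene picture and depth put it about 2 mm from the rail's middle, with the hook over the rail and the trough outside. It looked the same in the last picture, taken with the lever already down.
- **Lever:** depth puts the knob's movement from rest at 58.6 mm, which is about 0.63 rad. The fingertips were at a height of 225.3 mm, where 224.7 mm is expected for the third click.
- **Hold:** after 0.8 s of holding, the upward force on the fingers was about 2.6 N and the arm was still. That force had fallen from 3.6 N when the fingers reached the click.
- **Disagreements and gaps:**
  - The rail position I first picked from the picture was about 4 mm off, and I corrected it from two views before hanging the tray.
  - The top camera could not see the pressed knob, so the lever angle rests on the scene camera and the fingertip height.
  - I did not measure the other bench items again at the end.

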